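# Hang the dipper on the bean pot and set the hot plate

### The job

Get the bean pot ready to warm: turn the hot plate's dial clockwise from off to its third click (the red mark), and hang the steel dipper by its own hook over the clay pot's rim, cup inside the pot and hook tongue outside, so that it hangs there by itself. Do these in either order, without shifting the pot or the other things on the island.

Things in the scene. Friction and masses are not known exactly. Their poses are not given: they have to be found in the camera images.
- hotplate: White electric hot plate, fixed, 230 (its x) x 330 (its y) mm, top 50 mm above the table. Origin: centre of its underside on the table. It stands on the left or the right half of the island. The pot stands near y = -75 mm of its frame, the dial at x = 0, y = +105 mm.
- dial (a joint): Black dial on top of the hot plate, vertical axis; rad, grows clockwise seen from above. 0 = off, as it starts: grip bar along the hot plate's x, white pointer end to its -x. Stop at 2.18. It rests in clicks every 0.436 rad (25 degrees): third = 1.309. A click takes about 0.06 N m to pass, then it pulls itself into the next. Flat marks show the rests: white = off, red = third, others black.
- dial_grip (a point): On the dial's axis, 79 mm above the table, height to grip. The grip bar is 46 mm long, 14 mm thick and stands from 56 to 90 mm above the table, on a disc 48 mm across that reaches 56 mm height. The point turns with the dial: its x axis lies along the bar, -x is the pointer end.
- pot_rim (a point): Centre of the pot's mouth at rim height, 160 mm above the table. Outer radius at the rim 90 mm, wall 9 mm thick and upright for the upper 90 mm; inner floor 101 mm below the rim. Two ears outside along the point's +x and -x: 50 mm wide, out to 121 mm from the axis, tops 16 mm below the rim; the hook does not fit over the wall there.
- dipper_grip (a point): Centre of the dipper's square wooden grip (20 x 20 mm, 60 mm tall), 132 mm above the dipper's underside. Axes: z up, +x from the handle towards the cup; grip faces square to x and y. Below it a flat steel handle (6 mm in x, 16 mm in y) runs straight down along the cup's back; on the handle's -x side is the hook, open downward.
- dipper_hook (a point): Middle of the hook's throat, just under its top bar: 13 mm to -x of the grip centre and 49 mm below it (83 mm above the dipper's underside). The throat is 20 mm wide along x, between handle and tongue; the wall of the pot goes in there from below. Axes as the grip.
- dipper_cup (a point): Centre of the dipper's cup, half-way up: 22.5 mm above the dipper's underside.
- dipper_tongue (a point): Near the lower end of the hook's tongue (5 mm thick, 16 mm wide), 25.5 mm to -x of the grip centre; the tongue ends 55 mm above the dipper's underside, 28 mm below the throat's top.
- press: Red tortilla press, open, fixed, on the half of the island away from the hot plate. Its round base (radius 80 mm, 28 mm high) is centred 130 mm to +x of this origin, the raised upper plate leans up behind it to about 185 mm high. The dipper, salt jar and coffee tin stand in a row before it (-x side).
- salt_jar: Glass salt jar with green cap, radius 32, height 140 mm. Origin: centre of underside. Bystander.
- coffee_tin: Yellow tin, radius 34, height 130 mm. Origin: centre of underside. Bystander.
- oil_bottle: Amber oil bottle with black cap, radius 29, height 190 mm, close beside the hot plate's -y end. Origin: centre of underside. Bystander.
- pot_lid: Terracotta lid of the pot lying on the table beyond the hot plate, radius 90, height 47 mm. Origin: centre of underside. Bystander.
- tortilla_warmer: Blue plastic tortilla warmer, shut by a white clip, radius 95, height 78 mm, at one side of the island. Origin: centre of underside. Bystander.
- mixing_bowl: Stainless steel mixing bowl, rim radius 100, height 85 mm, at the other side. Origin: centre of underside. Bystander.
- molcajete: Grey stone mortar on three feet, radius 65, height 85 mm, at the middle of the island's far side. Origin: centre of underside. Bystander.
- dipper: Steel dipper, 0.17 kg, 162 mm tall, starts standing upright on the table. Origin: centre of the cup's underside, axes as the grip. The cup is 60 mm across and 45 mm tall, its axis 32 mm to +x of the grip.
- pot: Round terracotta bean pot, open, empty, 1.8 kg, 110 mm high, loose on the hot plate. Origin: centre of its underside, axes as pot_rim.

How it is judged:
At the end, for the whole second after the job is handed in: Dial at rest in its third click (1.16-1.46 rad). Dipper at rest on the pot: hook throat 70-100 mm from the pot's axis, -8 to +10 mm from rim height; cup centre under 66 mm, tongue over 90 mm from the axis; lean under 0.35 rad; borne by the pot (over 0.3 N). Pot tilt under 0.08 rad (value of joint dial between 1.16 and 1.46 rad and velocity of joint dial between -0.05 and 0.05 rad/s and horizontal distance between dipper_hook and pot_rim between 0.07 and 0.1 m and z of dipper_hook in the frame of pot_rim between -0.008 and 0.01 m and horizontal distance between dipper_cup and pot_rim below 0.066 m and horizontal distance between dipper_tongue and pot_rim above 0.09 m and angle between dipper_grip's own z axis and vertical below 0.35 rad and contact force between dipper and pot above 0.3 N and linear speed of dipper below 0.02 m/s and angular speed of dipper below 0.1 rad/s and angle between pot_rim's own z axis and vertical below 0.08 rad); the robot touches nothing.
It fails at once if the pot is shifted more than 30 mm (distance of pot_rim from where it was at the start of the episode above 0.03 m).
It fails at once if another thing on the island is shifted more than 30 mm (distance of any of salt_jar, coffee_tin, oil_bottle, pot_lid, tortilla_warmer, mixing_bowl, molcajete from where it was at the start of the episode above 0.03 m).
It also fails if it takes over 58 s, if anything falls off the work surface, if the arm or the gripper's body presses on something with over 40 N, if the wrist force passes 120 N, or if a joint passes its speed limit or range.

### The arm

A 6-joint arm with a two-finger parallel gripper is mounted at the origin on the work surface. World frame = base frame: x ahead of the robot, y to its left, z up, the work surface at z = 0. Lengths are in m, angles in rad, forces in N, time in s.
With the tool pointing down it reaches from about 0.275 to 0.825 m from the base axis. Payload 4.9 kg.
Tool frame: the origin (TCP) lies midway between the tips of the shut fingers; the grasp point (between the pads) lies 19 mm behind it (grip_point_offset is the distance from the TCP to the grasp point, in m); z points along the fingers, x is the direction in which the jaws open and shut, and the axes are right-handed (so a half turn about z gives the same grasp; the last joint's range is limited). The gripper opens to 85 mm and grips with 20 to 120 N. Pads are 22 mm wide; open, the fingers measure 114 mm over their backs; the gripper's body (76 mm by 85 mm) begins 54 mm behind the grasp point. The pads swing forward as they close: fully open they stand 13 mm farther back than shut.
Start: joints at [1.134, 0.326, -0.193, 1.052, 0, 1.437], TCP at [0.164, 0.525, 0.231] pointing down, gripper open.
Joint ranges: [-2.65, 2.65], [-0.97, 1.79], [-1.3, 1.35], [-1.93, 2.1], [-1.47, 1.37], [-3.14, 3.14]. Speed limits (rad/s): [2.57, 2.57, 3.14, 3.14, 3.14, 3.14].

### API

Orientations are given as a rotation vector (axis times angle).
In Python, from cell import * gives the robot as it stands. Calls block until the motion is done:
- movep(position, orientation): joint-space move of the TCP to a pose.
- move_l(position, velocity=0.15, rot=None, until_force=None): straight line of the TCP; rot=None keeps the orientation; velocity is the mean speed in m/s. With until_force (N) it stops when the force on the tool has changed by that much, and returns True; else False.
- set_joints(angles): joint-space move.
- let_go() and grab(newtons=None): open the fingers fully, or close them until they stop; newtons is the grip in N (None keeps the last).
- sleep(seconds).
- ik(position, orientation): joint angles nearest the present ones, or None.
- get_state(): the state.
- grab_frame(name): name is "scene" or "top" or "wrist"; returns a dict with "img" (400x640x3 uint8, red, green, blue), "fx", "fy", "cx", "cy" (pixels), "cam_to_world" (4x4, takes a point from camera to world coordinates); the wrist camera has in their place "T_tool_cam" (4x4, takes a point from camera to tool coordinates, whose origin is the TCP and whose axes are the tool frame's). Camera axes: x right, y down, z forward; pixel columns grow to the right and rows downward; lengths in m; the calibration is good to about 2 mm. A picture is of the moment at which its call begins: read the wrist's pose just before it. There is no depth.
A pose or a line that the arm cannot do raises MotionError and nothing moves.
- sign_off(): hands the job in, once; it reports no verdict.
Trained networks look in the newest picture that a camera, given by its name, has taken for a name from the list of things; names that differ only in an ending like _2 or _b are one class to them, and where a whole thing is asked for, a point or a joint stands for the part that bears it (a point fixed in the world has none). Each returns a list of dicts, best first, with "score" (0 to 1); they miss things now and then, are a little off and sometimes report something else, mostly with a low value. They report only what shows in the picture. A call takes as long as a camera call.
- spot_in(camera, name): "centre" ([column, row] in pixels, amid what is visible of it).
- silhouettes(camera, name): "mask" (400x640 bool, what is visible of it) and "centre" ([column, row] in pixels, amid what is visible of it).
- tip_of(camera, name): "centre" ([column, row] in pixels: a listed point, or the origin of a listed thing).
The state is a dict: "clock": time; "q": joint angles; "joint_velocities": joint speeds; "tau": joint torques, N m; "position": TCP position; "eef_rot": TCP orientation; "contact_force": force on the tool from outside, world axes, zero at the start; "wrist_torque": the same for the moment, N m; "finger_gap": opening from 0.0 (shut) to 1.0 (fully open).
Only numpy, scipy, OpenCV 4.12 (cv2) and the standard library are available. Lean on these libraries where they do the work, as an engineer would, in place of code of your own. Each camera call takes 0.05 s, during which the arm holds its last target.

## Working session

There is one attempt and no reset: what is moved stays moved. The work goes in short steps, each a Python script; the robot and the scene stay as the last script left them, time stands still between calls to the robot, and variables do not carry over. Pictures are saved under pics/ and viewed, and the job is handed in when it is done.

```bash
mkdir -p pics; ls
python3 - <<'E'
from cell import *
import cv2,numpy as np
for n in ("scene","top","wrist"):
    f=grab_frame(n); cv2.imwrite(f"pics/{n}0.png",f["img"][:,:,::-1])
    print(n,f["fx"],f["fy"],f["cx"],f["cy"]); print(np.round(f.get("cam_to_world",f.get("T_tool_cam")),3))
for cam in("scene","top"):
    for n in("pot_rim","dial_grip","dipper_grip","dipper_hook","dipper","dipper_cup","hotplate","press","salt_jar","coffee_tin","oil_bottle","pot"):
        r=tip_of(cam,n); print(cam,n,[(np.round(d["centre"],1).tolist(),round(d["score"],2)) for d in r[:2]])
s=get_state();print({k:np.round(v,3).tolist() for k,v in s.items()})
E
```

```text
pics
scene 473.68407400599585 473.68407400599585 321.80083788215774 199.1917858359126
[[ 1.500e-02  6.980e-01 -7.160e-01  1.768e+00]
 [ 1.000e+00  1.000e-03  2.200e-02 -3.000e-02]
 [ 1.600e-02 -7.160e-01 -6.980e-01  1.236e+00]
 [ 0.000e+00  0.000e+00  0.000e+00  1.000e+00]]
top 454.36317019199623 454.36317019199623 315.39514987490503 201.69043357424707
[[-1.000e-02 -9.770e-01  2.110e-01  2.330e-01]
 [-1.000e+00  1.000e-02 -3.000e-03  3.000e-03]
 [ 1.000e-03 -2.110e-01 -9.770e-01  1.879e+00]
 [ 0.000e+00  0.000e+00  0.000e+00  1.000e+00]]
wrist 322.3399751404493 322.3399751404493 319.02924737788896 200.96515382942357
[[ 1.     0.002 -0.001  0.001]
 [-0.001  0.963  0.271 -0.068]
 [ 0.002 -0.271  0.963 -0.143]
 [ 0.     0.     0.     1.   ]]
scene pot_rim [([232.5, 179.2], 0.67)]
scene dial_grip [([288.2, 190.9], 0.66), ([201.2, 217.0], 0.55)]
scene dipper_grip [([395.3, 167.1], 0.56)]
scene dipper_hook [([394.1, 177.4], 0.65)]
scene dipper [([378.5, 195.6], 0.62)]
scene dipper_cup [([380.7, 190.0], 0.62)]
scene hotplate [([259.1, 207.4], 0.84), ([394.7, 168.2], 0.41)]
scene press [([38
[... 503 characters left out ...]
.0], 0.75)]
top dipper_cup [([258.8, 242.2], 0.61), ([468.0, 234.0], 0.55)]
top hotplate [([364.9, 222.0], 0.65), ([416.4, 212.9], 0.46)]
top press [([262.3, 229.0], 0.62), ([391.1, 218.7], 0.61)]
top salt_jar [([232.1, 240.0], 0.64)]
top coffee_tin [([292.1, 238.9], 0.73), ([247.8, 236.6], 0.43)]
top oil_bottle []
top pot [([388.2, 220.2], 0.85)]
{'clock': 1.35, 'q': [1.134, 0.326, -0.193, 1.052, 0.0, 1.437], 'joint_velocities': [-0.001, 0.001, 0.0, 0.001, -0.0, -0.0], 'tau': [-0.001, -44.334, 26.275, 0.001, -0.0, -0.0], 'position': [0.164, 0.525, 0.231], 'eef_rot': [2.531, 1.861, -0.0], 'contact_force': [-0.096, -0.433, -0.544], 'wrist_torque': [-0.047, -0.033, 0.002], 'finger_gap': 0.996}
```

View pics/scene0.png

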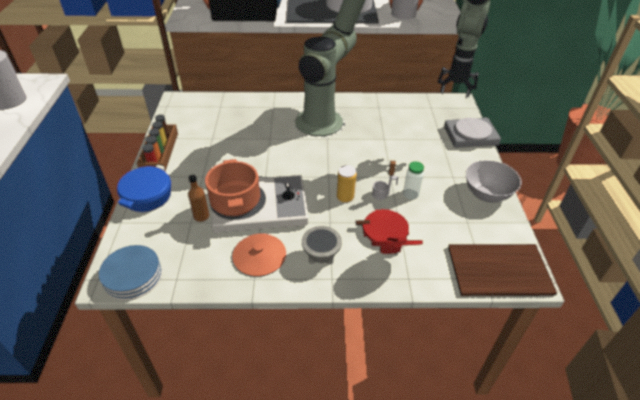

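View pics/top0.png

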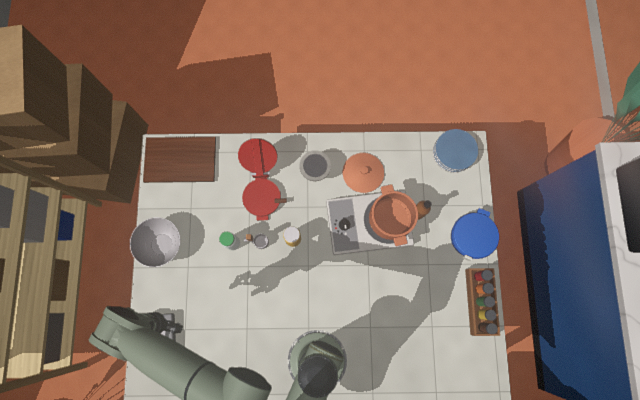

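Run:
```python
import cv2
a=cv2.imread("pics/top0.png")[150:290,190:460]; cv2.imwrite("pics/topc.png",cv2.resize(a,None,fx=2.9,fy=2.9,interpolation=cv2.INTER_CUBIC))
a=cv2.imread("pics/scene0.png")[110:270,160:460]; cv2.imwrite("pics/scenec.png",cv2.resize(a,None,fx=2.6,fy=2.6,interpolation=cv2.INTER_CUBIC))
```

```text
(no output)
```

View pics/topc.png

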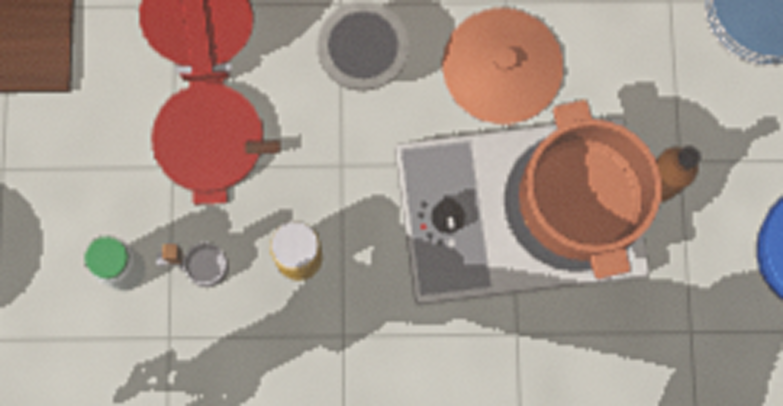

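View pics/scenec.png

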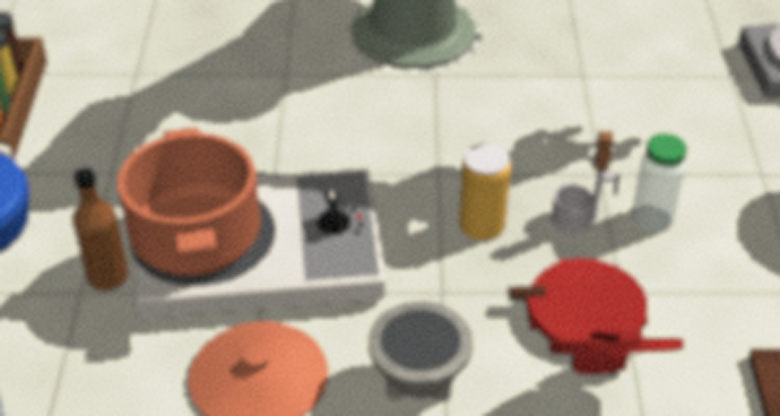

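The hot plate is on the right (y<0), with the pot towards −y and the dial at about (345,222) in the top view. The dipper stands at about (255,240) between the jar and the tin, with its hook on the jar side. Next I triangulate rough positions.

```bash
cat > h.py <<'E'
from cell import *
import cv2,numpy as np
from scipy.spatial.transform import Rotation as R
def pose(s=None):
    s=s or get_state(); T=np.eye(4);T[:3,:3]=R.from_rotvec(s["eef_rot"]).as_matrix();T[:3,3]=s["position"];return T
def cam(f,T=None): return f["cam_to_world"] if "cam_to_world" in f else T@f["T_tool_cam"]
def ray(f,px,M):
    d=np.array([(px[0]-f["cx"])/f["fx"],(px[1]-f["cy"])/f["fy"],1.]);return M[:3,3],M[:3,:3]@d
def plane(f,px,M,z):
    o,d=ray(f,px,M);return o+d*(z-o[2])/d[2]
def proj(f,p,M):
    c=np.linalg.inv(M)@np.append(p,1);return np.array([f["cx"]+f["fx"]*c[0]/c[2],f["cy"]+f["fy"]*c[1]/c[2]])
def down(ang):  # tool x axis at angle ang in world xy, pointing down
    c,s=np.cos(ang),np.sin(ang)
    return R.from_matrix(np.array([[c,s,0],[s,-c,0],[0,0,-1]])).as_rotvec()
E
python3 - <<'E'
from h import *
f=grab_frame("top");g=grab_frame("scene")
A,B=cam(f),cam(g)
for n,a,b,z in [("pot_rim",(394.7,212.6),(232.5,179.2),.16),("dial",(344.4,222.1),(288.2,190.9),.079),("grip",(247.5,236.5),(392.5,164),.155),("hook",(248.2,236.3),(394.1,177.4),.083),("cup",(261,241),(380.7,190),.0225),("jar",(226,239.5),(415.5,167),.14),("tin",(291.5,235.5),(347,171),.13)]:
    print(n,plane(f,a,A,z).round(3),plane(g,b,B,z).round(3))
# hotplate corners in top image (crop coords) at z=.05
for c in [(398,145),(417,300),(645,270)]:
    print("corner",plane(f,(190+c[0]/2.9,150+c[1]/2.9),A,.05).round(3))
for c in [(572,110),(610,262)]:
    print("ear",plane(f,(190+c[0]/2.9,150+c[1]/2.9),A,.144).round(3))
E
```

```text
pot_rim [ 0.558 -0.307  0.16 ] [ 0.567 -0.298  0.16 ]
dial [ 0.536 -0.117  0.079] [ 0.539 -0.114  0.079]
grip [0.472 0.259 0.155] [0.48  0.257 0.155]
hook [0.482 0.267 0.083] [0.47  0.272 0.083]
cup [0.471 0.223 0.022] [0.473 0.229 0.022]
jar [0.463 0.344 0.14 ] [0.478 0.341 0.14 ]
tin [0.477 0.092 0.13 ] [0.489 0.096 0.13 ]
corner [ 0.634 -0.051  0.05 ]
corner [ 0.414 -0.074  0.05 ]
corner [ 0.452 -0.392  0.05 ]
ear [ 0.66  -0.285  0.144]
ear [ 0.452 -0.326  0.144]
```

Run:
```python
from h import *
# check joint feasibility for the dial
for a0 in (96.6,-83.4):
    q=ik([.537,-.116,.06],down(np.radians(a0))); q2=ik([.537,-.116,.06],down(np.radians(a0-80)))
    print(a0,None if q is None else np.round(q,2),None if q2 is None else np.round(q2,2))
r=down(np.radians(85))
print(ik([.47,.24,.28],r), ik([.55,-.22,.30],down(np.radians(96.6))))
movep([.45,.235,.30],down(np.radians(90)))
T=pose();f=grab_frame("wrist");cv2.imwrite("pics/w1.png",f["img"][:,:,::-1]);np.savez("w1.npz",M=cam(f,T))
for n in("dipper_grip","dipper_hook","dipper_cup","dipper_tongue","dipper"):
    print(n,[(np.round(d["centre"],1).tolist(),round(d["score"],2)) for d in tip_of("wrist",n)[:2]])
print(get_state()["clock"],get_state()["q"])
```

```text
96.6 [-0.35  0.5  -0.41  0.66  0.   -0.46] [-0.35  0.5  -0.41  0.66  0.    0.93]
-83.4 [-0.35  0.5  -0.41  0.66  0.    2.68] [-0.35  0.5  -0.41  0.66  0.   -2.21]
[ 3.32200874e-01  2.56687044e-01 -1.62628295e-01  1.15148099e+00
 -4.44089210e-16  4.19467336e-01] [-0.50507535  0.37435762  0.05284947  1.24928817  0.         -0.62026709]
dipper_grip [([338.9, 205.9], 0.65)]
dipper_hook [([346.2, 193.0], 0.9), ([309.4, 180.1], 0.55)]
dipper_cup [([310.4, 178.5], 0.88), ([358.0, 187.9], 0.75)]
dipper_tongue [([358.3, 190.0], 0.9)]
dipper [([311.1, 176.4], 0.77), ([395.3, 176.1], 0.62)]
3.275 [ 3.36958476e-01  2.09637632e-01 -1.73362731e-01  1.18803983e+00
  7.30409852e-06  3.35835899e-01]
```

View pics/w1.png

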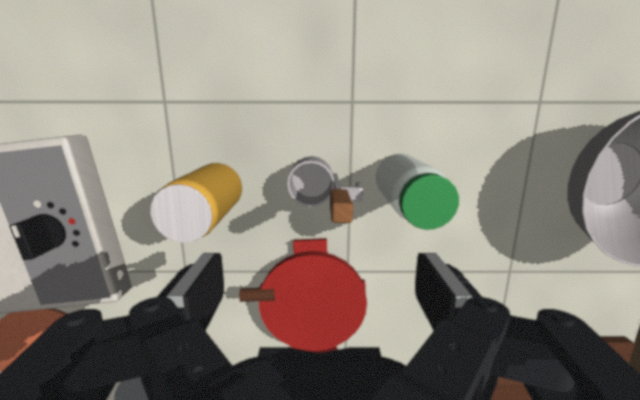

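Run:
```python
import cv2
a=cv2.imread("pics/w1.png")[140:240,270:400]; cv2.imwrite("pics/w1c.png",cv2.resize(a,None,fx=6,fy=6,interpolation=cv2.INTER_CUBIC))
```

```text
(no output)
```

View pics/w1c.png

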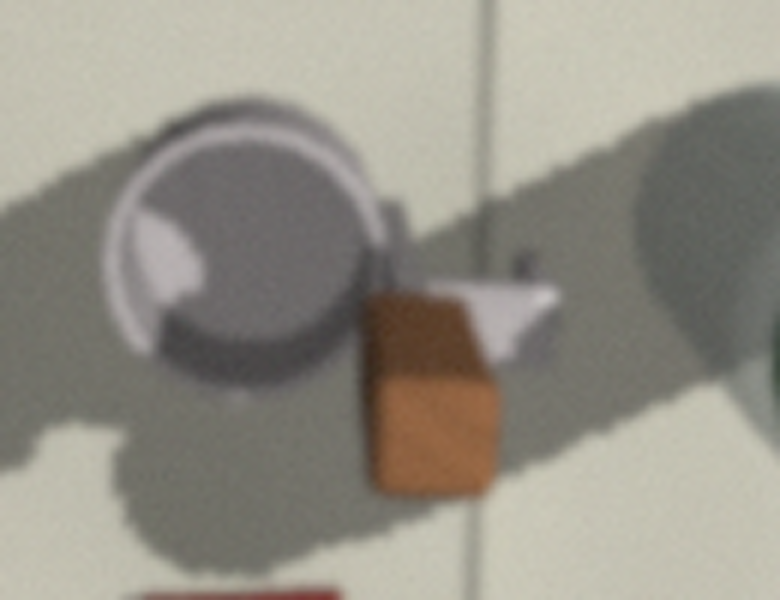

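Run:
```python
from h import *
f=grab_frame("wrist");M=np.load("w1.npz")["M"]
c=lambda x,y:(270+x/6,140+y/6)
for p in [(377,375),(498,380),(497,493),(375,493),(437,435)]: print(plane(f,c(*p),M,.162).round(4))
print("cup",plane(f,c(247,252),M,.045).round(4))
for p in [(430,282),(562,290),(495,362)]: print("hook top",plane(f,c(*p),M,.086).round(4))
# dial view
movep([.50,-.12,.28],down(np.radians(96.6)))
T=pose();f=grab_frame("wrist");cv2.imwrite("pics/w2.png",f["img"][:,:,::-1]);np.savez("w2.npz",M=cam(f,T))
for n in("dial_grip","pot_rim","pot"):
    print(n,[(np.round(d["centre"],1).tolist(),round(d["score"],2)) for d in tip_of("wrist",n)[:2]])
movep([.54,-.24,.36],down(np.radians(96.6)))
T=pose();f=grab_frame("wrist");cv2.imwrite("pics/w3.png",f["img"][:,:,::-1]);np.savez("w3.npz",M=cam(f,T))
print(get_state()["clock"])
```

```text
[0.4622 0.2486 0.162 ]
[0.463  0.2669 0.162 ]
[0.481  0.2672 0.162 ]
[0.4811 0.2485 0.162 ]
[0.4717 0.2578 0.162 ]
cup [0.4688 0.2261 0.045 ]
hook top [0.4656 0.2617 0.086 ]
hook top [0.4671 0.2867 0.086 ]
hook top [0.4813 0.2745 0.086 ]
dial_grip [([318.8, 207.9], 0.73)]
pot_rim [([101.1, 232.5], 0.84)]
pot [([157.9, 196.7], 0.75)]
5.575
```

View pics/w2.png

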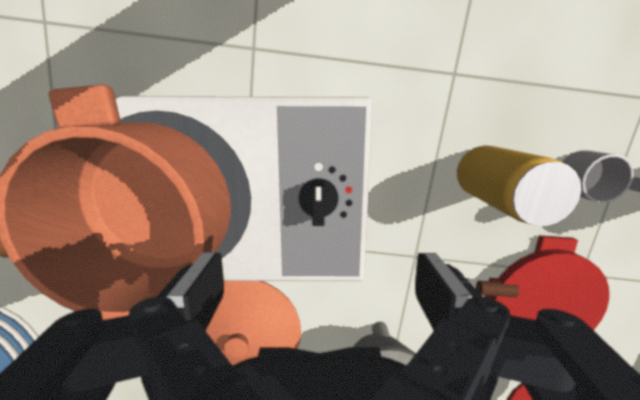

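View pics/w3.png

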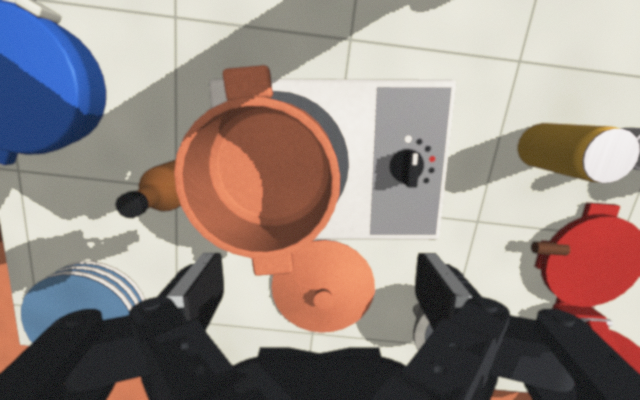

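Run:
```python
import cv2
a=cv2.imread("pics/w2.png")[90:290,260:380]; cv2.imwrite("pics/w2c.png",cv2.resize(a,None,fx=3,fy=3,interpolation=cv2.INTER_CUBIC))
a=cv2.imread("pics/w3.png")[60:280,160:360]; cv2.imwrite("pics/w3c.png",cv2.resize(a,None,fx=2.7,fy=2.7,interpolation=cv2.INTER_CUBIC))
```

```text
(no output)
```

View pics/w2c.png

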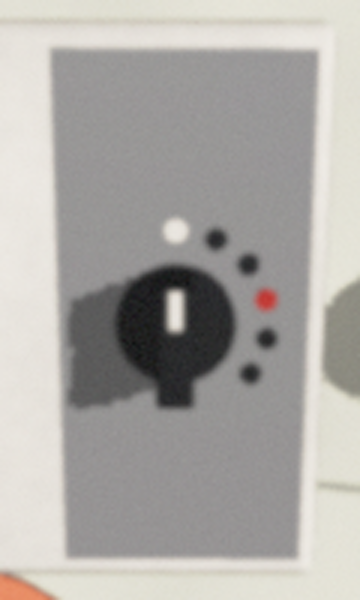

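View pics/w3c.png

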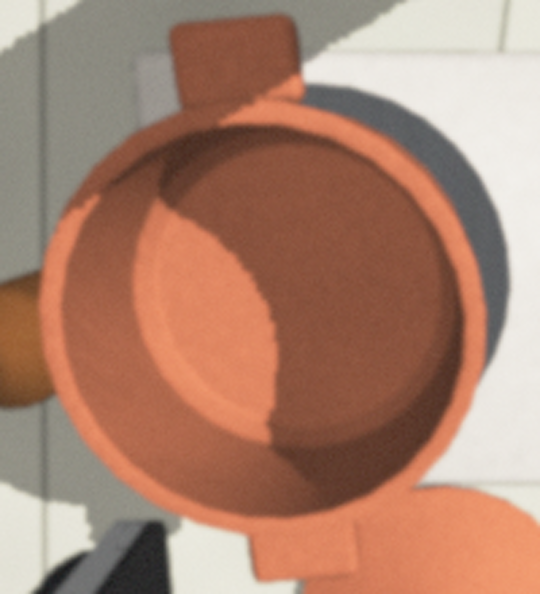

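Run:
```python
from h import *
f=grab_frame("wrist");M=np.load("w2.npz")["M"]
c=lambda x,y:(260+x/3,90+y/3)
print("disc",plane(f,c(175,322),M,.056).round(4), "disc r",[plane(f,c(*p),M,.056).round(4)[:2].tolist() for p in((117,322),(235,322),(175,264))])
mk=np.array([plane(f,c(*p),M,.05)[:2] for p in [(175,231),(216,239),(248,264),(266,299),(267,338),(251,373)]])
from scipy.optimize import least_squares
s=least_squares(lambda v:np.hypot(*(mk-v[:2]).T)-v[2],[.53,-.116,.03]).x; print("marks fit",s.round(4)); print(np.degrees(np.arctan2(*(mk-s[:2]).T[::-1])).round(1))
def ang(a,b,z): 
    d=plane(f,b,M,z)-plane(f,a,M,z);return np.degrees(np.arctan2(d[1],d[0]))
print("front edge",ang(c(0,20),c(330,27),.05),"panel front",ang(c(52,50),c(320,50),.05),"panel left",ang(c(52,50),c(68,557),.05),"panel right",ang(c(320,50),c(298,557),.05), "edge right",ang(c(332,27),c(308,570),.05))
print("pointer",ang(c(175,292),c(175,332),.09),plane(f,c(175,292),M,.09),plane(f,c(175,332),M,.09))
M=np.load("w3.npz")["M"];c=lambda x,y:(160+x/2.7,60+y/2.7)
po=np.array([plane(f,c(*p),M,.16)[:2] for p in [(40,310),(55,390),(95,460),(160,510),(480,370),(486,310),(460,225),(400,150),(330,108),(60,220),(410,487)]])
s=least_squares(lambda v:np.hypot(*(po-v[:2]).T)-v[2],[.55,-.3,.09]);print("pot outer",s.x.round(4),(s.fun*1000).round(1))
pi=np.array([plane(f,c(*p),M,.16)[:2] for p in [(62,310),(463,310),(440,228),(385,163),(265,125),(265,518),(105,430),(425,435)]])
s=least_squares(lambda v:np.hypot(*(pi-v[:2]).T)-v[2],[.55,-.3,.09]);print("pot inner",s.x.round(4),(s.fun*1000).round(1))
print("ears",[plane(f,c(*p),M,.144).round(4)[:2] for p in[(170,25),(297,15),(257,580),(358,575)]])
```

```text
disc [ 0.5311 -0.1161  0.056 ] disc r [[0.5337, -0.1387], [0.5283, -0.0927], [0.508, -0.1188]]
marks fit [ 0.5328 -0.1154  0.0369]
[-172.5  162.   136.9  111.9   86.7   61.7]
front edge 95.55950443016549 panel front 96.7188792279717 panel left 6.600517724036533 panel right 6.4172171422272895 edge right 6.544912137975098
pointer 6.685959282673431 [ 0.51110069 -0.11835155  0.09      ] [ 0.5256747  -0.11664311  0.09      ]
pot outer [ 0.5556 -0.304   0.0897] [-0.9 -0.2  1.4  1.  -0.9  0.2 -0.1  0.4  1.3 -1.3 -0.9]
pot inner [ 0.5546 -0.3037  0.0804] [ 0.  -0.2  1.   1.3 -1.3  1.5 -0.4 -2. ]
ears [array([ 0.4432, -0.3499]), array([ 0.434 , -0.3018]), array([ 0.6751, -0.3018]), array([ 0.6672, -0.2563])]
```

Run:
```python
from h import *
D=[.532,-.1157]
r=down(np.radians(96.6))
movep(D+[.16],r)
print(move_l(D+[.061],.1,until_force=8))
grab(40);s=get_state();print(s["finger_gap"],np.round(s["contact_force"],2),np.round(s["position"],4))
q=np.array(s["q"])
for k in (25,50,76):
    a=q.copy();a[5]+=np.radians(k);set_joints(a);s=get_state();print(k,s["clock"],np.round(s["contact_force"],1),np.round(s["wrist_torque"],2),s["finger_gap"])
sleep(.2)
print(np.round(get_state()["eef_rot"],3),down(np.radians(20.6)).round(3))
let_go()
move_l(D+[.17],.15);s=get_state();print(s["clock"],s["contact_force"])
movep([.50,-.12,.28],down(np.radians(96.6)))
T=pose();f=grab_frame("wrist");cv2.imwrite("pics/w4.png",f["img"][:,:,::-1]);np.savez("w4.npz",M=cam(f,T))
a=f["img"][90:290,260:380,::-1]; cv2.imwrite("pics/w4c.png",cv2.resize(a,None,fx=3,fy=3,interpolation=cv2.INTER_CUBIC))
print(get_state()["clock"])
```

```text
False
0.1535133138134036 [-1.1  -2.98  2.14] [ 0.5321 -0.1164  0.0613]
25 8.85 [-1.4 -3.4  0.9] [-0.48  0.09 -0.01] 0.15367748313687163
50 9.35 [-1.4 -4.9 -0.5] [-0.9   0.21 -0.05] 0.156760337181026
76 9.8583 [-1.3 -7.3  0.8] [-1.1   0.27  0.01] 0.1571817829469476
[ 3.088e+00  5.630e-01 -2.000e-03] [3.091 0.562 0.   ]
11.625 [ 0.3346162  -0.47974577 -0.53243859]
12.9083
```

View pics/w4c.png

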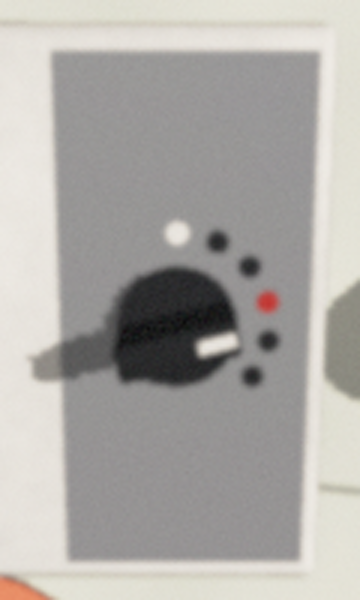

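The pointer at (215,345) in the crop now reads about 74° clockwise of off, on the third click as intended. Next is the dipper.

Run:
```python
from h import *
r=down(np.radians(-2.5))
G=[.4717,.2578]
movep(G+[.25],r)
T=pose();f=grab_frame("wrist");cv2.imwrite("pics/w5.png",f["img"][:,:,::-1]);np.savez("w5.npz",M=cam(f,T))
M=cam(f,T)
u=np.array([np.cos(np.radians(-92.5)),np.sin(np.radians(-92.5)),0]);v=np.array([-u[1],u[0],0])
g=np.array(G+[.162])
im=f["img"][:,:,::-1].copy()
pts=[proj(f,g+a*.01*u+b*.01*v,M) for a,b in((1,1),(1,-1),(-1,-1),(-1,1))]
cv2.polylines(im,[np.int32(np.round(pts))],True,(0,255,0),1)
y0=max(0,int(pts[0][1])-90);cv2.imwrite("pics/w5c.png",cv2.resize(im[y0:y0+180,220:420],None,fx=3.2,fy=3.2,interpolation=cv2.INTER_CUBIC))
print(get_state()["clock"],get_state()["q"],np.round(pts,1))
```

```text
15.075 [ 3.62090825e-01  2.91297842e-01 -1.92854237e-01  1.08665066e+00
 -1.19805366e-04  1.97705749e+00] [[330.5 218.6]
 [304.  218.6]
 [303.7 192.9]
 [330.8 193. ]]
```

View pics/w5c.png

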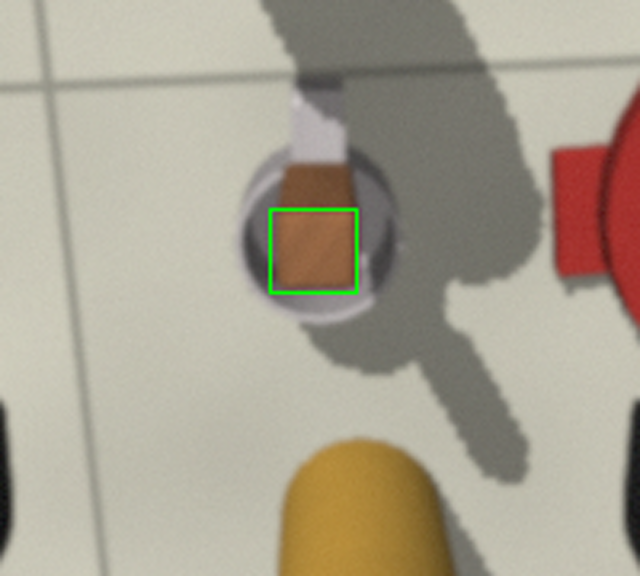

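The projected outline fits the grip's top face to within about 1 mm, so I grasp.

```bash
python3 - <<'E'
from h import *
G=[.4720,.2576]
print(move_l(G+[.115],.1,until_force=8))
grab(45);s=get_state();print(s["finger_gap"],np.round(s["contact_force"],2),np.round(s["position"],4))
move_l(G+[.31],.15);s=get_state();print(s["finger_gap"],np.round(s["contact_force"],2))
th=np.radians(97);P=np.array([.555,-.304]);n=np.array([np.cos(th),np.sin(th)])
g=P+.0725*n; r=down(np.radians(97-180+90))
print(g,get_state()["clock"])
move_l([*g,.315],.22,rot=r)
T=pose();f=grab_frame("wrist");cv2.imwrite("pics/w6.png",f["img"][:,:,::-1]);np.savez("w6.npz",M=cam(f,T))
for c in("scene","top"):
    h=grab_frame(c);cv2.imwrite(f"pics/{c}6.png",h["img"][:,:,::-1])
print(get_state()["clock"],get_state()["finger_gap"])
E
python3 - <<'E'
import cv2,numpy as np
a=cv2.imread("pics/scene6.png")[90:240,160:340];b=cv2.imread("pics/top6.png")[130:280,290:470]
cv2.imwrite("pics/c6.png",cv2.resize(np.hstack([a,b]),None,fx=2.2,fy=2.2,interpolation=cv2.INTER_CUBIC))
E
```

```text
False
0.23215777628944842 [0.5  0.68 1.94] [0.4722 0.2578 0.1152]
0.231550812386914 [-0.18  0.26 -2.19]
[ 0.54616447 -0.2320404 ] 18.6333
21.1833 0.23004991341608605
```

View pics/w6.png

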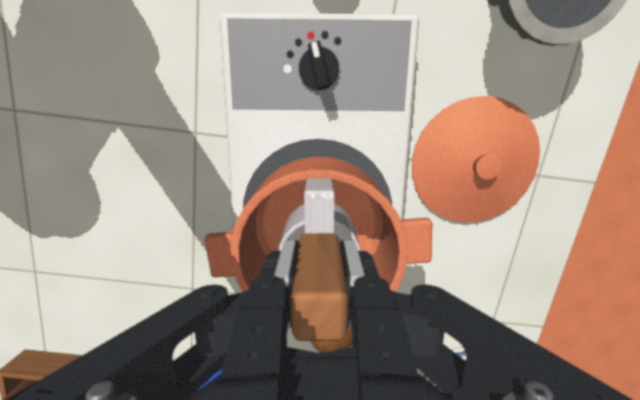

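View pics/c6.png

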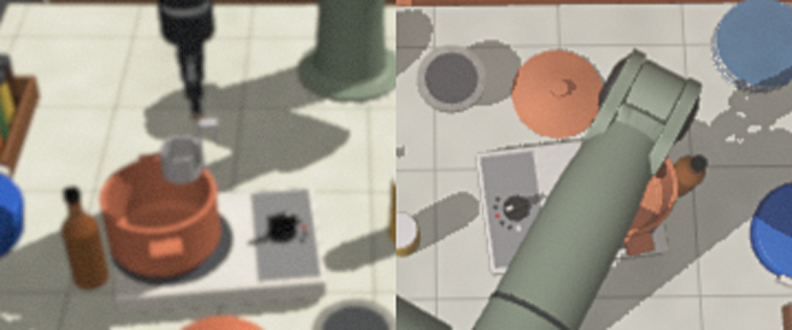

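Run:
```python
from h import *
f=grab_frame("wrist");T=pose();M=cam(f,T)
im=f["img"][:,:,::-1].copy()
def P(y,z,x=0): return proj(f,(T@[x,y,z,1])[:3],M)
for x,y,z in [(-.008,-.028,.029),(.008,-.028,.029),(.008,-.003,.029),(-.008,-.003,.029),(0,-.028,.06)]:
    p=P(y,z,x);print(p.round(1));cv2.circle(im,tuple(np.int32(p.round())),1,(0,255,0),-1)
for rr in(.09,.081):
    for a in np.arange(0,360,3):
        p=proj(f,[.555+rr*np.cos(np.radians(a)),-.304+rr*np.sin(np.radians(a)),.16],M)
        if 0<=p[0]<640 and 0<=p[1]<400: cv2.circle(im,tuple(np.int32(p.round())),0,(255,0,0),-1)
cv2.imwrite("pics/w7.png",cv2.resize(im[120:320,190:450],None,fx=3,fy=3,interpolation=cv2.INTER_CUBIC))
```

```text
[302.2 188.1]
[331.4 188.2]
[330.9 230.9]
[302.8 230.9]
[317.2 176.8]
```

View pics/w7.png

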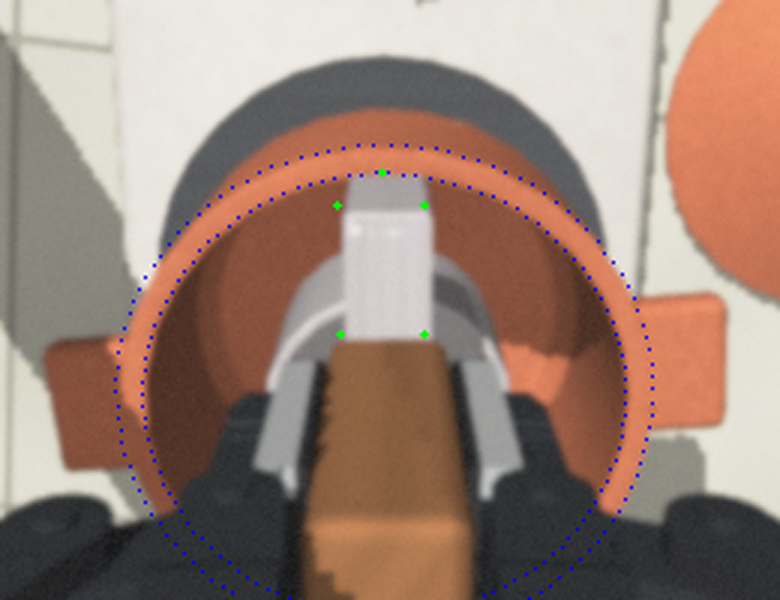

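Run:
```python
from h import *
s=get_state();th=np.radians(97);n=np.array([np.cos(th),np.sin(th)])
g=np.array([.555,-.304])+.0735*n
move_l([*g,.24],.12)
T=pose();f=grab_frame("wrist");M=cam(f,T);cv2.imwrite("pics/w8.png",f["img"][:,:,::-1])
im=f["img"][:,:,::-1].copy()
for rr in(.09,.081):
    for a in np.arange(0,360,3):
        p=proj(f,[.555+rr*np.cos(np.radians(a)),-.304+rr*np.sin(np.radians(a)),.16],M)
        if 0<=p[0]<640 and 0<=p[1]<400: cv2.circle(im,tuple(np.int32(p.round())),0,(255,0,0),-1)
cv2.imwrite("pics/w8.png",cv2.resize(im[100:320,190:450],None,fx=2.7,fy=2.7,interpolation=cv2.INTER_CUBIC))
print(get_state()["clock"],np.round(get_state()["contact_force"],2))
```

```text
22.0583 [-0.26  0.3  -0.93]
```

View pics/w8.png

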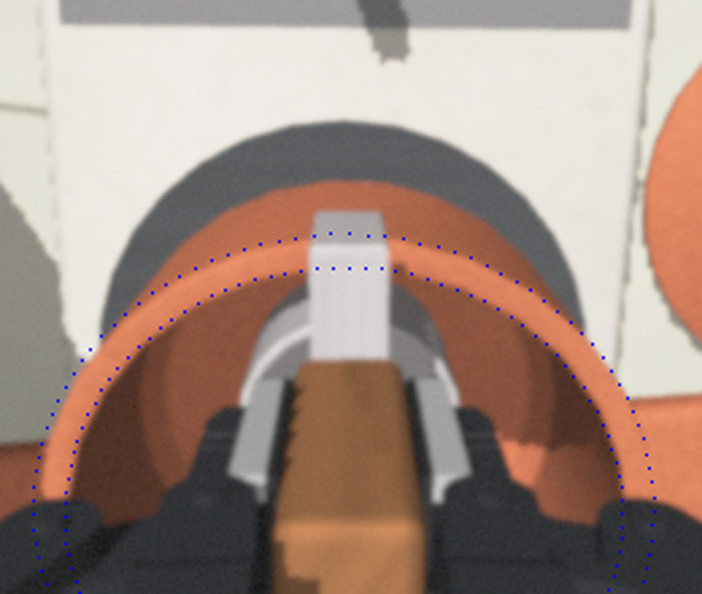

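Run:
```python
from h import *
s=get_state();th=np.radians(97);n=np.array([np.cos(th),np.sin(th)])
g=np.array([.555,-.304])+.0735*n
print(move_l([*g,.200],.08,until_force=4),np.round(get_state()["position"],4),np.round(get_state()["contact_force"],2))
print(move_l([*g,.186],.03,until_force=3.))
s=get_state();print(s["clock"],np.round(s["position"],4),np.round(s["contact_force"],2),np.round(s["wrist_torque"],2))
f=grab_frame("wrist");cv2.imwrite("pics/w9.png",f["img"][:,:,::-1])
h=grab_frame("scene");cv2.imwrite("pics/s9.png",cv2.resize(h["img"][110:240,160:340,::-1],None,fx=4,fy=4,interpolation=cv2.INTER_CUBIC))
```

```text
False [ 0.5462 -0.2311  0.2002] [-0.14 -0.05 -2.01]
True
23.075 [ 0.5468 -0.2317  0.1919] [ 0.4  -0.44  2.93] [-0.19 -0.08 -0.02]
```

View pics/w9.png

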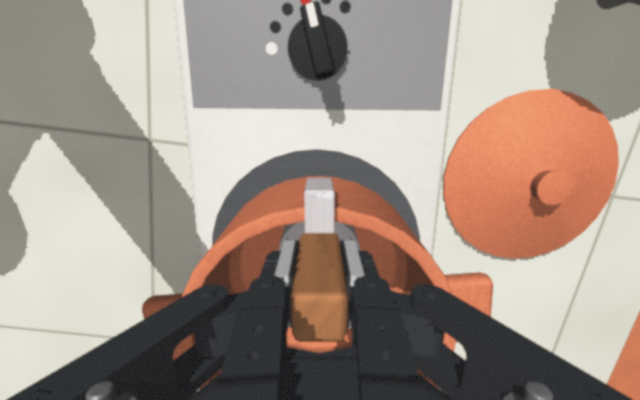

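View pics/s9.png

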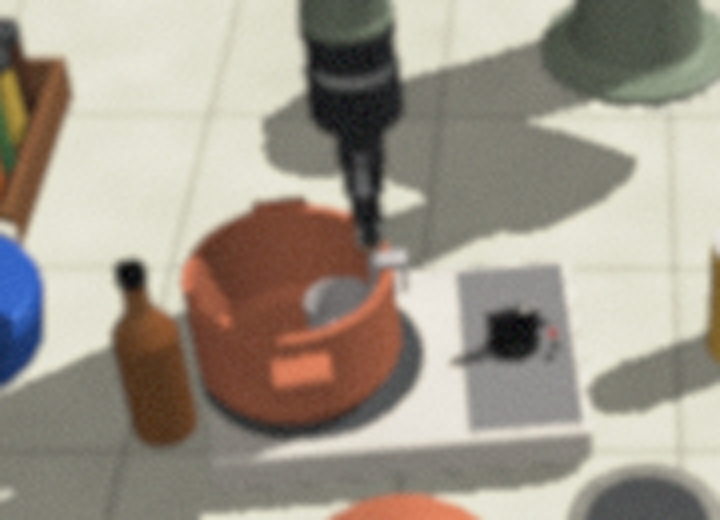

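Contact came at TCP z=0.192, as predicted. The scene view shows the hook over the rim and the cup inside, so I release.

Run:
```python
from h import *
p=get_state()["position"]
let_go();sleep(.3)
f=grab_frame("wrist");cv2.imwrite("pics/w10.png",f["img"][:,:,::-1])
move_l([p[0],p[1],.34],.12)
sleep(.3);f=grab_frame("wrist");cv2.imwrite("pics/w11.png",f["img"][:,:,::-1])
movep([.35,0.05,.36],down(np.radians(7)))
h=grab_frame("scene");cv2.imwrite("pics/s11.png",cv2.resize(h["img"][110:240,160:340,::-1],None,fx=4,fy=4,interpolation=cv2.INTER_CUBIC))
h=grab_frame("top");cv2.imwrite("pics/t11.png",cv2.resize(h["img"][130:280,310:450,::-1],None,fx=4,fy=4,interpolation=cv2.INTER_CUBIC))
for n in("pot_rim","dipper_hook","dipper_cup","dipper_tongue","dipper_grip"):
    for c in("top","scene"):
        hh=h if c=="top" else grab_frame("scene")
        z=dict(pot_rim=.16,dipper_hook=.16,dipper_cup=.1,dipper_tongue=.135,dipper_grip=.209)[n]
        print(n,c,[(plane(hh,d["centre"],cam(hh),z).round(3).tolist(),round(d["score"],2)) for d in tip_of(c,n)[:1]])
print(get_state()["clock"],get_state()["contact_force"])
```

```text
pot_rim top [([0.544, -0.309, 0.16], 0.77)]
pot_rim scene [([0.57, -0.303, 0.16], 0.61)]
dipper_hook top [([0.546, -0.233, 0.16], 0.68)]
dipper_hook scene [([0.521, -0.232, 0.16], 0.54)]
dipper_cup top [([0.552, -0.277, 0.1], 0.71)]
dipper_cup scene [([0.556, -0.251, 0.1], 0.78)]
dipper_tongue top [([0.544, -0.212, 0.135], 0.79)]
dipper_tongue scene [([0.548, -0.222, 0.135], 0.74)]
dipper_grip top [([0.545, -0.242, 0.209], 0.5)]
dipper_grip scene [([0.571, -0.241, 0.209], 0.73)]
28.0667 [ 0.70918141  0.48790567 -0.05595205]
```

View pics/w11.png

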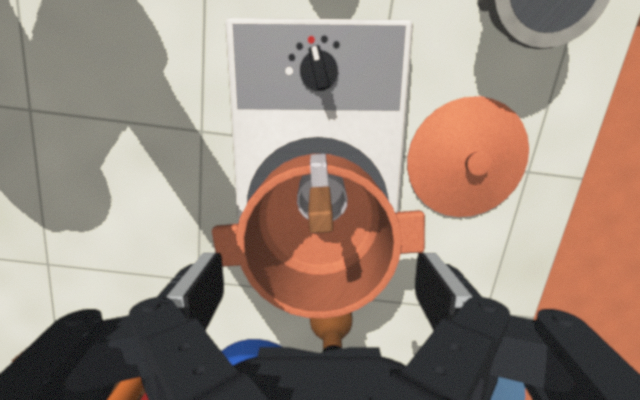

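View pics/s11.png

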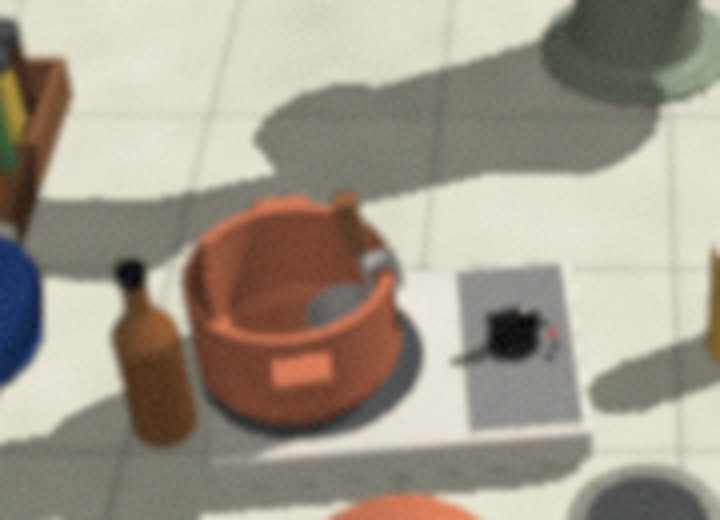

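View pics/t11.png

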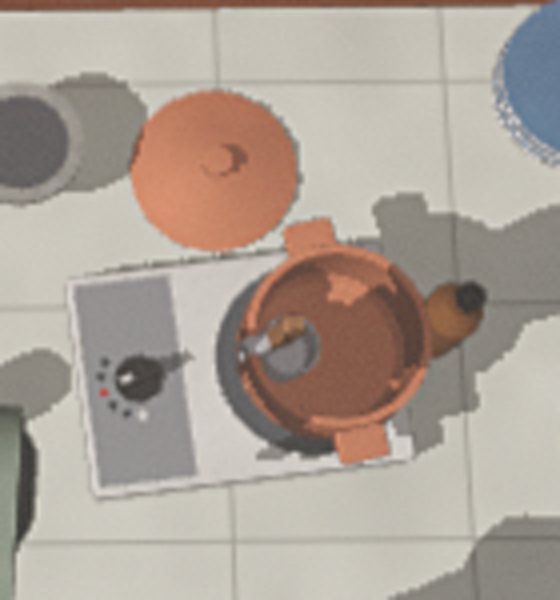

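Run:
```python
from h import *
th=np.radians(97);n=np.array([np.cos(th),np.sin(th),0])
movep([.5468,-.2317,.34],down(np.radians(7)))
T=pose();f=grab_frame("wrist");M=cam(f,T)
out=[]
for lean in(None,.07,.14,.21,.3):
    im=cv2.resize(f["img"][130:250,260:380,::-1],None,fx=3,fy=3,interpolation=cv2.INTER_CUBIC)
    if lean is not None:
        # pivot: hook throat at r=.0855, z=.16 ; dipper local (x inward, z up) relative to hook
        u=-n;t=np.array([-n[1],n[0],0]);c,s=np.cos(lean),np.sin(lean)
        H=np.array([.555,-.304,.16])+.0855*n
        def W(x,y,z): return H+(c*x+s*z)*u+y*t+(c*z-s*x)*np.array([0,0,1])
        for z in(.079,.019):
            pts=[(proj(f,W(.013+a*.01,b*.01,z),M)-[260,130])*3 for a,b in((1,1),(1,-1),(-1,-1),(-1,1))]
            cv2.polylines(im,[np.int32(np.round(pts))],True,(0,255,0),1)
        pts=[(proj(f,W(.045+.03*np.cos(k),.03*np.sin(k),-.038),M)-[260,130])*3 for k in np.linspace(0,6.28,40)]
        cv2.polylines(im,[np.int32(np.round(pts))],True,(255,0,0),1)
        cv2.putText(im,str(lean),(5,20),0,.6,(0,0,0),1)
    out.append(cv2.resize(im,(260,260)))
out.append(out[0])
cv2.imwrite("pics/lean.png",np.vstack([np.hstack(out[:3]),np.hstack(out[3:])]))
print(get_state()["clock"])
```

```text
29.4167
```

View pics/lean.png

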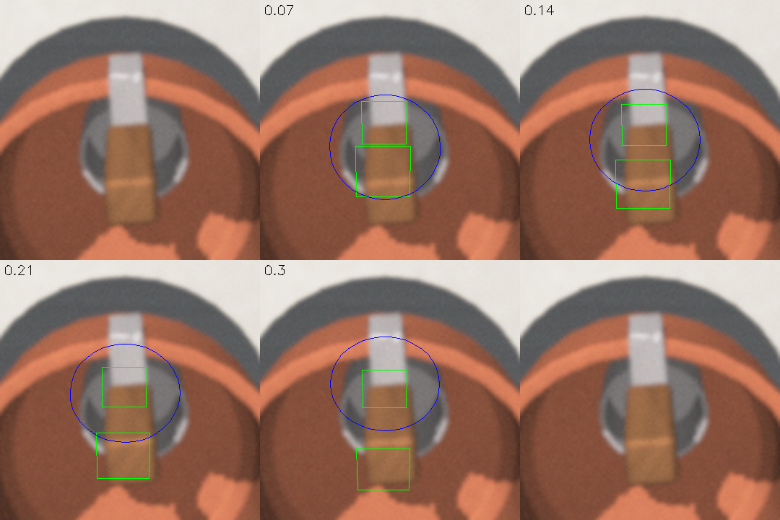

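Run:
```python
from h import *
a=grab_frame("wrist")["img"].astype(int);sleep(.6);f=grab_frame("wrist");b=f["img"].astype(int)
print("mean diff",np.abs(a-b)[130:250,260:380].mean(), "bg",np.abs(a-b)[:60,:200].mean())
T=pose();M=cam(f,T);im=f["img"][:,:,::-1].copy()
for rr in(.09,.081):
    for k in np.arange(0,360,3):
        p=proj(f,[.555+rr*np.cos(np.radians(k)),-.304+rr*np.sin(np.radians(k)),.16],M)
        if 0<=p[0]<640 and 0<=p[1]<400: cv2.circle(im,tuple(np.int32(p.round())),0,(255,0,0),-1)
cv2.imwrite("pics/w12.png",cv2.resize(im[0:340,180:480],None,fx=1.75,fy=1.75,interpolation=cv2.INTER_CUBIC))
movep([.35,0.05,.36],down(np.radians(7)))
g=grab_frame("scene");cv2.imwrite("pics/s12.png",g["img"][:,:,::-1])
print(get_state()["clock"])
```

```text
mean diff 4.521805555555556 bg 1.8111111111111111
31.4667
```

View pics/w12.png

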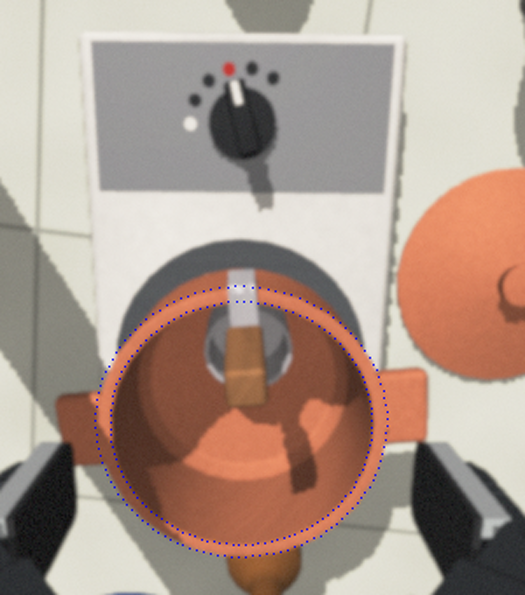

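View pics/s12.png

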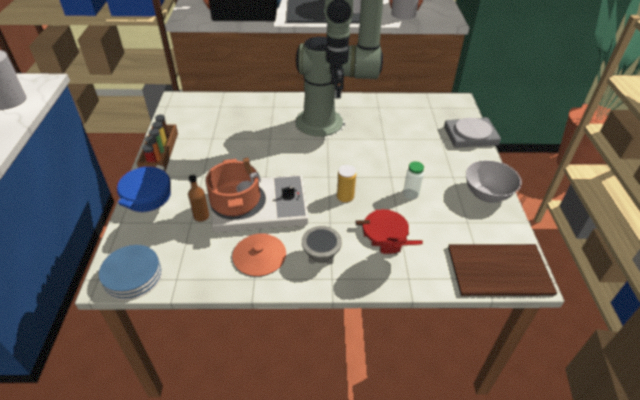

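The pot is where it started and the dial points at red. The frame difference around the dipper is ambiguous, so I check that it is at rest before handing in.

Run:
```python
from h import *
fr=[]
for i in range(4):
    fr.append(np.stack([grab_frame("top")["img"],grab_frame("scene")["img"]]).astype(float).mean(-1)); sleep(.25)
for i in range(1,4):
    d=fr[i]-fr[0]
    print("top dip",np.abs(d[0,200:230,365:395]).mean().round(2),"top other",np.abs(d[0,180:210,395:425]).mean().round(2),"scene dip",np.abs(d[1,155:190,235:265]).mean().round(2),"scene other",np.abs(d[1,165:200,205:235]).mean().round(2),
     cv2.phaseCorrelate(fr[0][0,198:232,362:396].copy(),fr[i][0,198:232,362:396].copy()),cv2.phaseCorrelate(fr[0][1,155:190,235:265].copy(),fr[i][1,155:190,235:265].copy()))
print(get_state()["clock"])
```

```text
top dip 1.88 top other 1.39 scene dip 2.28 scene other 2.48 ((0.0261051357482458, 0.05273461124322765), 0.9970643628639095) ((-0.020070775877924163, 0.05537150275741709), 0.9865653148295649)
top dip 1.86 top other 1.34 scene dip 2.18 scene other 2.56 ((0.02502853183045417, 0.05536140767692643), 0.9960411064215342) ((0.06907388063788744, -0.06917436336327754), 0.9883282240657317)
top dip 1.91 top other 1.35 scene dip 2.21 scene other 2.57 ((0.04858118783889864, 0.022648017022920186), 0.991713389589681) ((0.01300301341708554, -0.006654129673332676), 1.0086827039679875)
32.8667
```

The dipper shows no motion beyond image noise in any of the frames, so I hand in.

Run:
```python
from cell import *
print(sign_off())
```

```text
the job is handed in; nothing more can be done
None
```

Both parts are done and the job is handed in at about 33 s on the robot's clock; no verdict was reported.

- **Dial:** I gripped it and turned it 76° clockwise. After release the pointer read about 74° from off, which is the third click, and it points at the red mark in every later picture.
- **Dipper:** I gripped it by its wooden grip and lowered it over the rim between the ears, on the side facing the dial. It touched at the height I expected. It now hangs by itself, cup inside and tongue outside.
    - **Lean:** about 0.14 rad inward, against a limit of 0.35.
    - **Hook throat:** an estimated 79 mm from the pot's axis, against the allowed 70–100 mm.
    - **Tongue:** an estimated 94 mm from the axis. This is the tightest margin, as the limit is over 90 mm.
- **Pot and bystanders:** the pot's rim still fits the outline measured at the start to about 2 mm. The other things look unmoved in the last scene picture, though I only checked that by eye.
- **Checks that disagreed:**
    - A two-frame wrist-camera comparison showed more change around the dipper than in the background. Four follow-up pairs of frames from the scene and top cameras showed no movement, with shifts under 0.1 pixel.
    - The point detector's hook and rim positions differed by up to 26 mm between the two cameras, so I relied on overlaying the known shapes on the pictures.

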